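# Set up a soak: tip the cutters in, open the cleaner

### The job

Get the dirty cutters ready for soaking: pick up the small tray by its upright tab, tip all three ring cutters off its open end into the steel pan, and set the empty tray back down flat on the table. Then open the cleaner bottle: press its safety cap down, twist it anticlockwise until it is free, lift it off and finish while still holding the cap level, a few centimetres (about 5) straight above the bottle's mouth; do not put it down or let go. Leave the mug, jar and brush where they are and the pan upright.

Things in the scene. Friction and masses are not known exactly. Their poses are not given: they have to be found in the camera images.
- tray_grip (a point): Grip point of the loose polished-steel tray: middle of its upright tab, 45 mm above the tray's underside. Tab 10 mm thick along x, 60 mm wide along y, its top 65 mm above the underside, at the tray's closed (+x) end. Axes are the tray's: z up, -x points from the tab to the open end, whose floor edge lies 145 mm along -x from here and 41 mm below.
- cutter0_mid (a point): Centre of a steel ring cutter: outer diameter 34 mm, bore 26 mm, 22 mm high, about 40 g, z along the ring's axis. Three alike stand loose on the tray floor, at least 30 mm clear of the tab.
- cutter1_mid (a point): Centre of the second ring cutter, like the first.
- cutter2_mid (a point): Centre of the third ring cutter, like the first.
- pan: Loose open steel pan, 190 (x) by 170 (y) by 70 mm high, walls and floor 4 mm, 0.9 kg, standing between tray and bottle. Origin at the centre of its underside, z up.
- bottle_mouth (a point): Centre of the bottle's neck rim, 168 mm above the table, on the bottle's axis; z up. With the cap off, a small spring-loaded seal 24 mm across stands 8 mm above the rim.
- cap_mid (a point): Centre of the loose grey push-and-turn cap, half-way up; z up. Cap 42 mm high, about 40 g: the upper 20 mm is solid and ribbed, 56 mm across; the lower 22 mm is a skirt 53 mm across. Grip it from above by the upper part, 5 to 12 mm above this point, at any yaw. When closed this point is 7 mm above bottle_mouth.
- cap: The same cap, origin 21 mm below cap_mid. Unpressed it stays locked. Press it down 6 to 7 mm (3.5 N to start, about 8 N there; stop at 8 mm), keep it down and turn anticlockwise seen from above by 1.15 rad from closed (0.9 to 1.4 is free to lift, hard stop about 1.5), then lift straight up. One grasp suffices.
- bottle: White cleaner bottle 84 mm across, shoulder 128 mm above the table, in a steel clamp on a 130 mm square base plate fixed to the table: it neither turns nor moves. Stands on the other side of the pan from the tray. Origin on its axis at the table. Its x axis is parallel to the cap's x axis when the cap is closed.
- tray: The same tray, origin at the centre of its underside: 150 (x) by 110 (y) mm, floor 4 mm thick, side walls 18 mm high along both long sides, about 0.3 kg. Starts flat on the table (z = 0), left or right of the pan, the open end roughly towards the robot. Its contents slide off once it is tilted well past 20 degrees.
- seal (a joint): Spring seal in the bottle's mouth under the cap: how far it is pressed down, 0 (cap closed, or off) to 0.008 m (cap pressed fully down).
- mug: Bystander: white mug 76 mm across, 85 mm high, origin at the centre of its underside. Leave alone.
- jar: Bystander: short glass jar with a plain lid, 70 mm across, 90 mm high, origin at the centre of its underside. Leave alone.
- brush: Bystander: hand brush lying on the table. Leave alone.

How it is judged:
By the outcome, as a careful person would: the job done as asked, in the order asked, and still so for the second after the job is handed in, while the arm keeps its last pose, push and grip.
It also fails if it takes over 67 s, if anything falls off the work surface, if the arm or the gripper's body presses on something with over 40 N, if the wrist force passes 120 N, or if a joint passes its speed limit or range.

### The arm

A 6-joint arm with a two-finger parallel gripper is mounted at the origin on the work surface. World frame = base frame: x ahead of the robot, y to its left, z up, the work surface at z = 0. Lengths are in m, angles in degrees, forces in N, time in s.
With the tool pointing down it reaches from about 0.4 to 0.825 m from the base axis. Payload 7 kg.
Tool frame: the origin (TCP) lies at the very end of the fingers, on their centre line; the grasp point (between the pads) lies 19 mm behind it (r.hold_point_z is the distance from the TCP to the grasp point, in m); z points along the fingers, y is the direction in which the jaws open and shut (so a half turn about z gives the same grasp; the last joint's range is limited). The gripper opens to 88 mm and grips with 3 to 60 N. Pads are 19 mm wide; open, the fingers measure 130 mm over their backs; the gripper's body (78 mm by 193 mm) begins 47 mm behind the grasp point.
Start: joints at [-59.811, 20.546, 0.682, 0, -70.136, -16.507], TCP at [0.16, -0.656, 0.227] pointing down, gripper open.
Joint ranges: [-176.03, 176.03], [-82.01, 121.73], [-58.28, 71.71], [-173.87, 95.51], [-174.79, -0.11], [-173.66, 173.66]. Speed limits (degrees/s): [136.94, 136.94, 172.46, 180, 180, 180].

### API

Orientations are given as [roll, pitch, yaw] about the fixed x, y, z axes, in that order (R = Rz(yaw) Ry(pitch) Rx(roll)).
In Python, from plant import r gives the robot as it stands. The module is installed in compiled form; this text tells all that it offers.
- The arm moves only by the shell command python3 -m inch 'ROWS' [FORCE]. ROWS is text: rows parted by semicolons, each of 7 numbers parted by spaces: the shift along the tool's x, y, z in m, then the turn, a rotation vector about the tool's x, y, z in rad, then the opening, from 0 (shut) to 1 (fully open). In form: tx ty tz ax ay az jaw; .... A call has 1 to 20 rows; each row shifts and turns the commanded pose from where the row before left it, along the tool's axes as they then stand; what a row does not reach is not made up. A row lasts 1/12 s, in which the tool goes at most 41.7 mm and 7.16 degrees, less where a joint would pass 70% of its speed; a pose out of reach is approached as far as the arm can. A call with a gripper value outside its range is refused whole. The fingers move at their own pace and stop on an object; FORCE is the grip in N (left out, the last holds). Time passes only in rows, so rows that do not move let the fingers close. It gives the time, the measured TCP pose, the force and the opening at its end, in the units of the state.
- r.get_state(): the state, without advancing time (a new reading comes with each control period).
- r.capture(name): name is "side" or "top" or "wrist"; returns the picture (400x640x3 uint8, red, green, blue); there is no depth.
- r.camera_params(name): a dict with "vfov" (degrees; the focal length in pixels is half the picture's height over the tangent of half this angle, whatever the lens; pixels are square), "cx", "cy" (the principal point, pixels), "distortion" ([k1, k2, p1, p2, k3] as OpenCV has them; the pictures are not rectified), "R" (3x3) and "t" (3): a world point X has camera coordinates R X + t. Camera axes: x right, y down, z forward; pixel columns grow to the right and rows downward; lengths in m; the calibration is good to about 2 mm. A picture is of the moment at which its call begins: read the wrist's pose just before it. camera_params takes no time and is no camera call; for the wrist camera it gives the pose at the moment of the call.
- r.close_job(): hands the job in, once; it reports no verdict.
Trained networks look in the newest picture that a camera, given by its name, has taken for a name from the list of things; names that differ only in an ending like _2 or _b are one class to them, and where a whole thing is asked for, a point or a joint stands for the part that bears it (a point fixed in the world has none). Each returns a list of dicts, best first, with "p" (0 to 1); they miss things now and then, are a little off and sometimes report something else, mostly with a low value. They report only what shows in the picture. A call takes as long as a camera call.
- r.recognise(target, camera): "xy" ([column, row] in pixels, amid what is visible of it).
The state is a dict: "time_s": time; "joints": joint angles; "qd": joint speeds; "joint_torque": joint torques, N m; "tcp_pos": TCP position; "eef_rot": TCP orientation; "contact_force": force on the tool from outside, world axes, zero at the start; "moment": the same for the moment, N m; "gripper_width": finger opening in m.
Only numpy, scipy, OpenCV 4.12 (cv2) and the standard library are available. Lean on these libraries where they do the work, as an engineer would, in place of code of your own. Each camera call takes 0.05 s, during which the arm holds its last target.

## Working session

There is one attempt and no reset: what is moved stays moved. The work goes in short steps, Python scripts to look and compute and a shell command to move; the robot and the scene stay as the last step left them, time stands still between calls to the robot, and variables do not carry over. Pictures are saved under pics/ and viewed, and the job is handed in when it is done.

```bash
mkdir -p pics; ls; python3 - <<'E'
from plant import r
import cv2, numpy as np
s=r.get_state(); print(s)
for c in ("side","top","wrist"):
    im=r.capture(c); cv2.imwrite(f"pics/{c}0.png",im[:,:,::-1])
    print(c,r.camera_params(c))
    for n in ["tray_grip","cutter0_mid","pan","cap_mid","bottle_mouth","bottle","tray","mug","jar","brush"]:
        if c=="wrist" : continue
        print(n,[(np.round(d["xy"],1).tolist(),round(d["p"],2)) for d in r.recognise(n,c)][:5])
print(r.get_state()["time_s"])
E
```

```text
pics
{'time_s': 0.0, 'joints': array([-5.98108885e+01,  2.05923122e+01,  6.33388395e-01, -2.04460907e-02,
       -7.01370821e+01, -1.65080019e+01]), 'qd': array([ 0.04288461,  0.08597252, -0.04975889,  0.10762069, -0.06136117,
       -0.00931265]), 'joint_torque': array([-4.64042841e-04, -5.82710266e+01,  2.93048608e+01,  6.99710190e+00,
        6.69584144e-03, -9.17395141e-05]), 'tcp_pos': array([ 0.1595155 , -0.65536414,  0.22560885]), 'eef_rot': array([ 1.79902490e+02, -8.85443228e-03, -1.66325846e+02]), 'contact_force': array([ 0.56196713, -0.53364061, -0.25177314]), 'moment': array([-0.07305022,  0.04078672, -0.00603928]), 'gripper_width': 0.08750115913154383}
side {'vfov': 55.52441823083705, 'cx': 326.3740366293279, 'cy': 199.86646887323843, 'distortion': array([0.02494808, 0.        , 0.        , 0.        , 0.        ]), 'R': array([[ 0.97256163, -0.23251375,  0.00782576],
       [-0.10141483, -0.45399317, -0.8852148 ],
       [ 0.20937745,  0.86013229, -0.46511667]]), 't': array([-0.61515535,  0.18512181,  0.82020176])}
tray_grip [([289.8, 340.0], 0.87), ([288.9, 331.2], 0.7
[... 889 characters left out ...]
([164.8, 242.4], 0.88)]
bottle_mouth [([195.0, 249.6], 0.77), ([345.4, 140.3], 0.33)]
bottle [([194.2, 250.3], 0.94)]
tray [([402.9, 254.3], 0.65)]
mug [([269.1, 140.5], 0.8)]
jar [([346.3, 139.5], 0.89), ([169.3, 243.1], 0.31)]
brush [([205.8, 155.3], 0.63), ([402.3, 257.1], 0.34)]
wrist {'vfov': 71.27572000130894, 'cx': 322.0025713140603, 'cy': 197.7857884519877, 'distortion': array([-0.00474044,  0.        ,  0.        ,  0.        ,  0.        ]), 'R': array([[-2.36591410e-01,  9.71609084e-01,  5.40780608e-04],
       [ 9.23569200e-01,  2.24720553e-01,  3.10677655e-01],
       [ 3.01735707e-01,  7.40031128e-02, -9.50515177e-01]]), 't': array([ 0.67617816, -0.03882845,  0.39332144])}
1.15
```

View pics/side0.png

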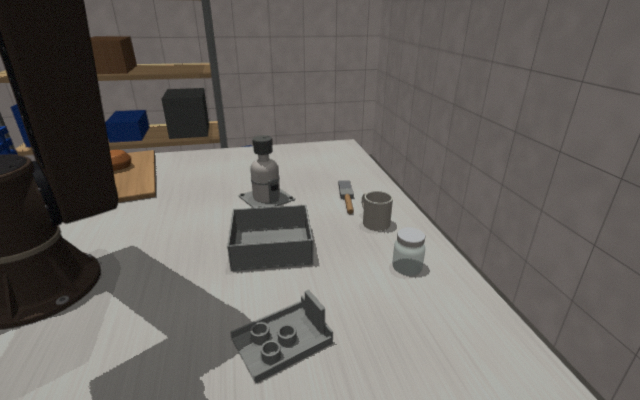

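View pics/top0.png

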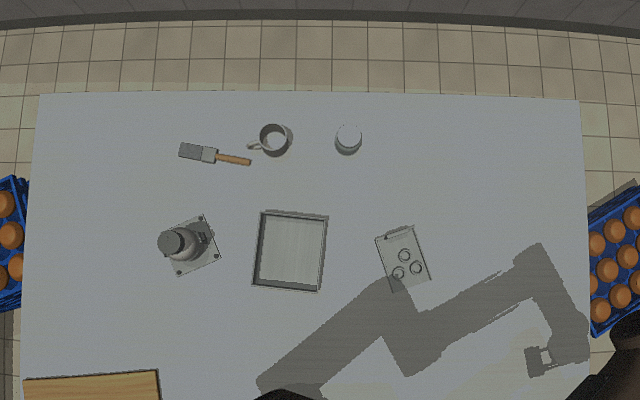

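View pics/wrist0.png

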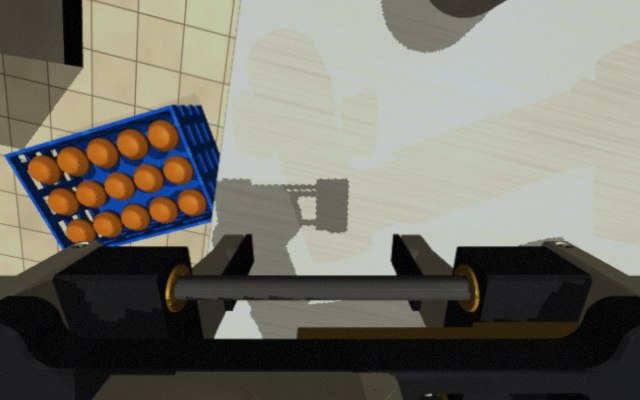

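The top view shows the tray at about (402,258) with its tab towards the upper left edge. The pan is at (290,250), the bottle at (190,245), the brush at (215,155), the mug at (272,140) and the jar at (347,140). I'll enlarge these areas to pick corners.

```bash
cat > h.py <<'E'
from plant import r
import cv2, numpy as np
np.set_printoptions(precision=4,suppress=True)
def K(p):
    f=200/np.tan(np.radians(p["vfov"]/2)); return np.array([[f,0,p["cx"]],[0,f,p["cy"]],[0,0,1]])
def ray(p,xy):
    u=cv2.undistortPoints(np.array([[xy]],float),K(p),p["distortion"])[0,0]
    d=p["R"].T@np.array([u[0],u[1],1]); o=-p["R"].T@p["t"]; return o,d/np.linalg.norm(d)
def onz(p,xy,z):
    o,d=ray(p,xy); return o+d*(z-o[2])/d[2]
def proj(p,X):
    X=np.atleast_2d(np.array(X,float))
    return cv2.projectPoints(X,cv2.Rodrigues(p["R"])[0],p["t"],K(p),p["distortion"])[0][:,0]
def tri(obs):
    A=np.zeros((3,3));b=np.zeros(3)
    for p,xy in obs:
        o,d=ray(p,xy);M=np.eye(3)-np.outer(d,d);A+=M;b+=M@o
    return np.linalg.solve(A,b)
E
python3 - <<'E'
import cv2,numpy as np
t=cv2.imread("pics/top0.png");s=cv2.imread("pics/side0.png")
def crop(im,x,y,w,h,k,n): 
    c=cv2.resize(im[y:y+h,x:x+w],None,fx=k,fy=k,interpolation=cv2.INTER_CUBIC); c=cv2.convertScaleAbs(c,alpha=1.5);cv2.imwrite(n,c)
crop(t,365,210,80,100,6,"pics/t_tray.png")
crop(s,225,285,120,100,6,"pics/s_tray.png")
crop(t,150,195,190,110,4,"pics/t_pb.png")
E
python3 - <<'E'
from h import *
P={c:r.camera_params(c) for c in("top","side")}
for n,a,b in [("cap",(164.8,242.4),(265.3,143.5)),("pan",(289.7,248.4),(270.2,239.3)),("mug",(269.1,140.5),(377.6,208.9)),("jar",(346.3,139.5),(408.7,253.2))]:
    X=tri([(P["top"],a),(P["side"],b)]); print(n,X,proj(P["top"],X)-a,proj(P["side"],X)-b)
E
```

```text
cap [0.5182 0.3207 0.1732] [[ 0.1793 -1.6649]] [[-1.3428  0.0836]]
pan [0.5045 0.0348 0.0238] [[-0.1836  2.7104]] [[ 2.8696 -0.3458]]
mug [0.7982 0.0949 0.0404] [[ 0.2174 -0.7733]] [[-0.7713  0.1263]]
jar [ 0.8021 -0.1102  0.0351] [[-0.1325  0.3982]] [[ 0.4885 -0.0775]]
```

View pics/t_tray.png

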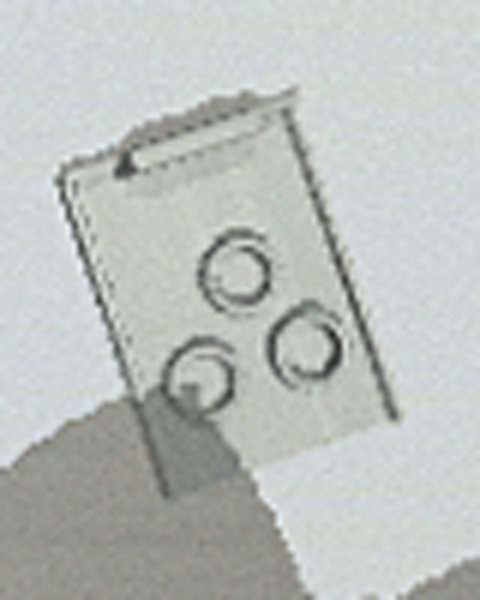

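View pics/s_tray.png

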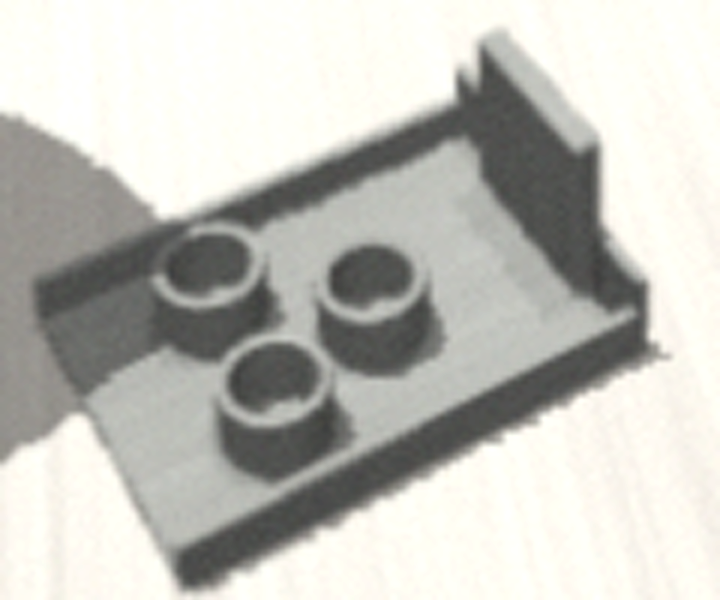

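View pics/t_pb.png

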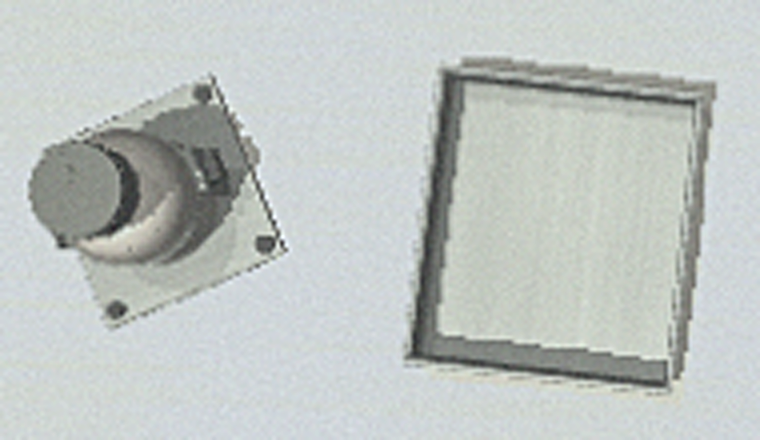

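```bash
cat > fit.py <<'E'
from h import *
from scipy.optimize import least_squares
P={c:r.camera_params(c) for c in("top","side")}
def fit(obs,x0):
    def pos(v,L): c,s=np.cos(v[2]),np.sin(v[2]); L=np.array(L)/1000; return np.array([v[0]+c*L[0]-s*L[1],v[1]+s*L[0]+c*L[1],L[2]])
    f=lambda v:np.concatenate([(proj(P[c],pos(v,L))[0]-xy) for c,L,xy in obs])
    s=least_squares(f,x0,loss="soft_l1"); print(s.x[:2],np.degrees(s.x[2])); print(f(s.x).reshape(-1,2).round(1).tolist()); return s.x
T=lambda x,y:(365+(x+.5)/6-.5,210+(y+.5)/6-.5)
S=lambda x,y:(225+(x+.5)/6-.5,285+(y+.5)/6-.5)
B=lambda x,y:(150+(x+.5)/4-.5,195+(y+.5)/4-.5)
obs=[("side",(-75,-55,0),S(183,588)),("side",(75,-55,0),S(645,347)),("side",(-75,55,18),S(37,280)),("side",(65,30,65),S(482,38)),("side",(75,30,65),S(503,30)),("side",(75,-30,65),S(600,142)),("side",(65,-30,65),S(583,152)),
("top",(75,55,18),T(60,178)),("top",(-75,55,18),T(167,497)),("top",(-75,-55,18),T(397,418)),("top",(75,-55,18),T(297,90))]
v=fit(obs,[.48,-.24,.2])
g=np.array([v[0]+.07*np.cos(v[2]),v[1]+.07*np.sin(v[2]),.045]); print("grip",g)
pan=[("top",(95,85,70),B(440,66)),("top",(95,-85,70),B(716,82)),("top",(-95,-85,70),B(672,388)),("top",(-95,85,70),B(405,362))]
fit(pan,[.5,.03,0])
# cap top: z .196 ; center at crop (77,187), r 48px
print("cap top", onz(P["top"],B(78,187),.196))
pl=[("top",(65,65,8),B(212,75)),]
for z in(0,.008,.012): print(z,[onz(P["top"],B(*q),z)[:2] for q in[(210,75),(286,250),(112,327)]])
print("camtop",-P["top"]["R"].T@P["top"]["t"])
for c in("top","side"): print(c,[ (d["xy"],d["p"]) for d in r.recognise("cap",c)[:2]])
print(r.get_state()["time_s"])
E
python3 fit.py
```

```text
[ 0.4863 -0.2644] 18.804088720256892
[[0.3, 0.4], [1.0, 1.0], [-0.0, -1.0], [-0.4, -0.6], [0.7, -1.1], [1.4, -0.5], [-0.6, -0.0], [-0.0, -0.1], [0.3, 1.3], [1.3, 1.1], [-0.4, 1.7]]
grip [ 0.5526 -0.2418  0.045 ]
[0.5046 0.0342] -4.731307958255612
[[-0.1, -1.2], [-2.6, 1.5], [1.0, 0.3], [0.3, -0.3]]
cap top [0.516  0.3035 0.196 ]
0 [array([0.6017, 0.276 ]), array([0.485 , 0.2191]), array([0.4302, 0.336 ])]
0.008 [array([0.6009, 0.2741]), array([0.4849, 0.2176]), array([0.4305, 0.3337])]
0.012 [array([0.6005, 0.2731]), array([0.4849, 0.2168]), array([0.4306, 0.3326])]
camtop [ 0.4731 -0.0362  1.298 ]
top [([168.1, 242.3], 0.65)]
side [([263.2, 144.2], 0.62)]
1.25
```

```bash
python3 -m inch '0 0 0 0 0 -0.12 1;0 0 0 0 0 -0.12 1;0 0 0 0 0 -0.12 1;0 0 0 0 0 -0.12 1;0 0 0 0 0 -0.12 1;0 0 0 0 0 -0.12 1;0 0 0 0 0 -0.12 1;0 0 0 0 0 -0.12 1;0 0 0 0 0 -0.12 0.7;0 0 0 0 0 -0.12 0.5;0 0 0 0 0 -0.12 0.3;0 0 0 0 0 -0.12 0.3;0 0 0 0 0 -0.12 0.3;0 0 0 0 0 -0.1 0.3' 60
cat >> h.py <<'E'
from scipy.spatial.transform import Rotation as Ro
def delta(tp,rpy=None):
    s=r.get_state(); Rm=Ro.from_euler('xyz',s["eef_rot"],degrees=True)
    print("t",s["time_s"],"tcp",s["tcp_pos"],s["eef_rot"],"j",s["joints"],"F",s["contact_force"],"w",s["gripper_width"])
    print("tool shift",Rm.inv().apply(np.array(tp)-s["tcp_pos"]))
    if rpy is not None: print("rotvec",(Rm.inv()*Ro.from_euler('xyz',rpy,degrees=True)).as_rotvec())
E
python3 - <<'E'
from h import *
delta([.5526,-.2418,.2],[180,0,-71.2])
p=r.camera_params("wrist"); print(-p["R"].T@p["t"])
E
```

```text
time_s: 2.42
tcp_pos: [0.1596, -0.6558, 0.2266]
eef_rot: [180.0, 0.0, -70.8]
contact_force: [0.1, -0.1, 0.5]
gripper_width: 0.0534
t 2.4167 tcp [ 0.1596 -0.6558  0.2266] [179.9983   0.0027 -70.8493] j [-59.8105  20.547    0.6812   0.0012 -70.1372  78.9608] F [ 0.0605 -0.1169  0.4857] w 0.053358131858855025
tool shift [-0.2622 -0.507   0.0265]
rotvec [0.     0.     0.0061]
[ 0.1873 -0.7374  0.3856]
```

```bash
python3 -m inch '-0.0087 -0.0169 0 0 0 0 0.28;-0.0175 -0.0338 0.002 0 0 0 0.28;-0.0175 -0.0338 0.002 0 0 0 0.28;-0.0175 -0.0338 0.002 0 0 0 0.28;-0.0175 -0.0338 0.002 0 0 0 0.28;-0.0175 -0.0338 0.002 0 0 0 0.28;-0.0175 -0.0338 0.002 0 0 0 0.28;-0.0175 -0.0338 0.002 0 0 0 0.28;-0.0175 -0.0338 0.002 0 0 0 0.28;-0.0175 -0.0338 0.002 0 0 0 0.28;-0.0175 -0.0338 0.002 0 0 0 0.28;-0.0175 -0.0338 0.002 0 0 0 0.28;-0.0175 -0.0338 0.002 0 0 0 0.28;-0.0175 -0.0338 0.002 0 0 0 0.28;-0.0175 -0.0338 0.002 0 0 0 0.28;-0.0087 -0.0169 0.002 0 0 0.006 0.28;0 0 0 0 0 0 0.28'
python3 - <<'E'
from h import *
delta([.5526,-.2418,.026],[180,0,-71.2])
p=r.camera_params("wrist")
im=r.capture("wrist").copy()
for n in("tray_grip","cutter0_mid"): print([(np.round(d["xy"],1),round(d["p"],2)) for d in r.recognise(n,"wrist")])
from math import cos,sin,radians
a=radians(18.8);o=np.array([.4863,-.2644,0]);R=Ro.from_euler('z',a).as_matrix()
for L in [(65,30,65),(75,30,65),(75,-30,65),(65,-30,65),(-75,55,18),(-75,-55,18),(75,55,18),(75,-55,18)]:
    q=proj(p,o+R@np.array(L)/1000)[0]; cv2.circle(im,(int(round(q[0])),int(round(q[1]))),3,(255,0,0),1)
cv2.imwrite("pics/w1.png",im[:,:,::-1])
E
```

```text
time_s: 3.83
tcp_pos: [0.5576, -0.2412, 0.1958]
eef_rot: [180.0, 0.0, -71.4]
contact_force: [-0.5, -0.8, 0.2]
gripper_width: 0.0243
t 3.8333 tcp [ 0.5576 -0.2412  0.1958] [179.9998   0.0116 -71.3702] j [ -4.9941  15.4796 -10.7164  -0.0118 -63.8089  23.6291] F [-0.4594 -0.8241  0.2016] w 0.024333372243619783
tool shift [-0.001   0.005   0.1698]
rotvec [ 0.      0.0002 -0.003 ]
[(array([376.7, 175. ]), 0.76), (array([ 98.9, 218.9]), 0.31)]
[(array([412.9, 161.8]), 0.85)]
```

View pics/w1.png

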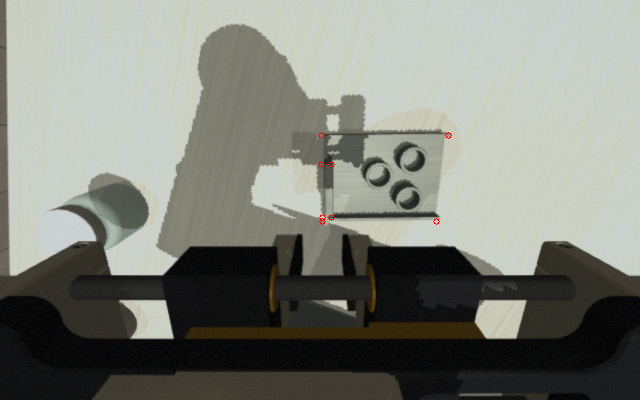

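```bash
python3 - <<'E'
import cv2
im=cv2.imread("pics/w1.png")[115:240,300:460]
cv2.imwrite("pics/w1c.png",cv2.convertScaleAbs(cv2.resize(im,None,fx=4.5,fy=4.5,interpolation=cv2.INTER_CUBIC),alpha=1.3))
E
```

```text
(no output)
```

View pics/w1c.png

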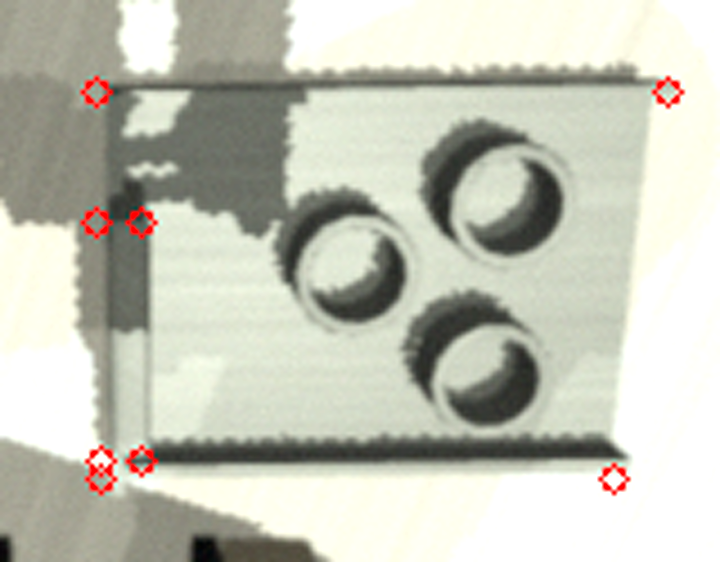

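```bash
python3 -m inch '0 0.006 0.015 0 0 -0.003 0.22;0 0 0.03 0 0 0 0.22;0 0 0.03 0 0 0 0.22;0 0 0.03 0 0 0 0.22;0 0 0.015 0 0 0 0.22;0 0 0 0 0 0 0.22'
python3 - <<'E'
from h import *
delta([.5516,-.2421,.026],[180,0,-71.2])
for c in("side","wrist"):cv2.imwrite(f"pics/{c}2.png",r.capture(c)[:,:,::-1])
im=cv2.imread("pics/side2.png")[240:390,220:380]; cv2.imwrite("pics/side2c.png",cv2.resize(im,None,fx=4,fy=4))
E
```

```text
time_s: 4.48
tcp_pos: [0.546, -0.2465, 0.073]
eef_rot: [179.7, 0.2, -71.5]
contact_force: [-0.3, -0.1, -0.8]
gripper_width: 0.0194
t 4.4833 tcp [ 0.546  -0.2465  0.073 ] [179.6889   0.1848 -71.5049] j [ -5.65    21.6959 -19.7057  -0.0549 -48.958   24.1818] F [-0.2649 -0.0509 -0.7582] w 0.01944466112848167
tool shift [-0.0022 -0.0069  0.047 ]
rotvec [ 0.0054  0.0032 -0.0053]
```

View pics/side2c.png

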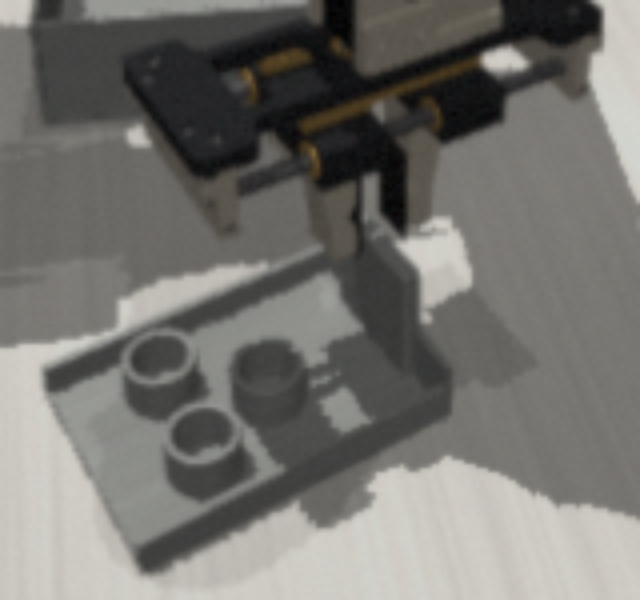

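View pics/wrist2.png

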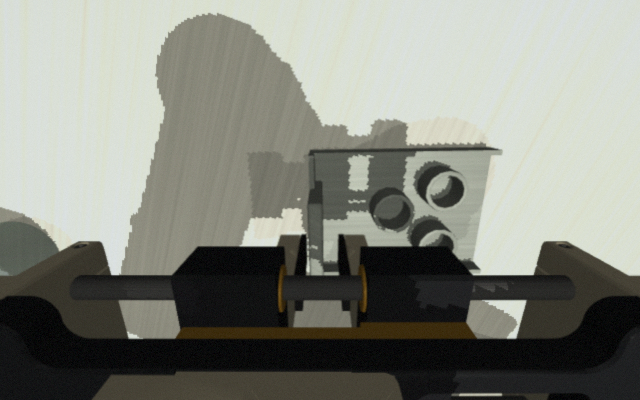

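The wrist and side views show the tab about 7 mm towards +x of the jaw gap, which agrees with the measured pose. I'll shift by that amount, go down and close.

```bash
python3 -m inch '0 -0.0065 0 0.0054 0.003 -0.005 0.22;0 0 0 0 0 0 0.22;0 0 0 0 0 0 0.22'
python3 - <<'E'
from h import *
delta([.5516,-.2421,.026],[180,0,-71.2])
cv2.imwrite(f"pics/wrist3.png",r.capture("wrist")[:,:,::-1])
E
```

```text
time_s: 4.83
tcp_pos: [0.5567, -0.2441, 0.0781]
eef_rot: [-179.5, -0.2, -71.1]
contact_force: [0.1, 0.2, 0.8]
gripper_width: 0.0194
t 4.8333 tcp [ 0.5567 -0.2441  0.0781] [-179.5459   -0.2487  -71.0795] j [ -5.2527  21.6061 -19.0584   0.0543 -48.8194  24.1386] F [0.0605 0.1514 0.7672] w 0.019404840878790543
tool shift [-0.0037  0.0046  0.0521]
rotvec [-0.0079 -0.0043  0.0021]
```

View pics/wrist3.png

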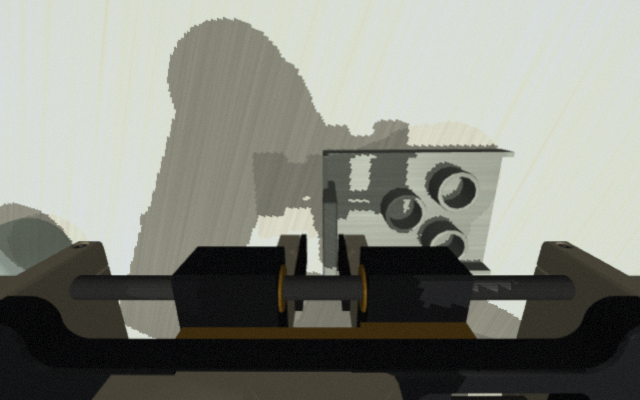

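The arm is still settling after the last rows, so I'll give it a few still rows and read it again.

```bash
python3 -m inch '0 0 0 0 0 0 0.22;0 0 0 0 0 0 0.22;0 0 0 0 0 0 0.22;0 0 0 0 0 0 0.22'
python3 - <<'E'
from h import *
delta([.5516,-.2421,.026],[180,0,-71.2])
cv2.imwrite(f"pics/wrist4.png",cv2.resize(r.capture("wrist")[130:300,230:420,::-1],None,fx=4,fy=3))
E
```

```text
time_s: 5.22
tcp_pos: [0.5555, -0.2439, 0.0767]
eef_rot: [-179.7, -0.2, -71.1]
contact_force: [-0.6, 0.1, -0.9]
gripper_width: 0.0193
t 5.2167 tcp [ 0.5555 -0.2439  0.0767] [-179.6863   -0.1757  -71.0898] j [ -5.253   21.6932 -19.1523   0.0423 -48.7964  24.1358] F [-0.6313  0.0539 -0.9157] w 0.019347123984225497
tool shift [-0.0031  0.0034  0.0506]
rotvec [-0.0055 -0.0031  0.0019]
```

View pics/wrist4.png

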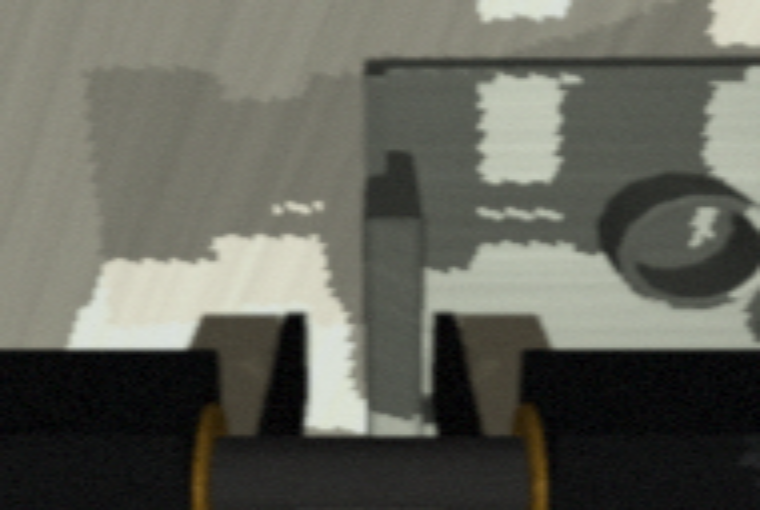

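The tab sits about 3.5 mm right of the gap centre (tab at column 395, gap centre 370), which agrees with the 3.4 mm computed.

```bash
python3 -m inch '-0.002 0.0035 0.005 -0.0055 -0.003 0.002 0.22;0 0 0.01 0 0 0 0.22;0 0 0.01 0 0 0 0.22;0 0 0.01 0 0 0 0.22;0 0 0.01 0 0 0 0.22;0 0 0.0055 0 0 0 0.22;0 0 0 0 0 0 0.22;0 0 0 0 0 0 0.22;0 0 0 0 0 0 0.22' 60
python3 - <<'E'
from h import *
delta([.5516,-.2421,.026],[180,0,-71.2])
cv2.imwrite(f"pics/wrist5.png",cv2.resize(r.capture("wrist")[130:300,230:420,::-1],None,fx=4,fy=3))
E
```

```text
time_s: 6.02
tcp_pos: [0.5519, -0.2433, 0.0262]
eef_rot: [-180.0, -0.0, -71.2]
contact_force: [0.2, -0.6, 1.0]
gripper_width: 0.0194
t 6.0167 tcp [ 0.5519 -0.2433  0.0262] [-179.9915   -0.0156  -71.1999] j [ -5.2364  25.1455 -21.8717   0.0158 -42.9687  24.0249] F [ 0.2421 -0.6323  1.037 ] w 0.019429283221609438
tool shift [-0.0012 -0.0001  0.0002]
rotvec [-0.0001 -0.0003  0.    ]
```

View pics/wrist5.png

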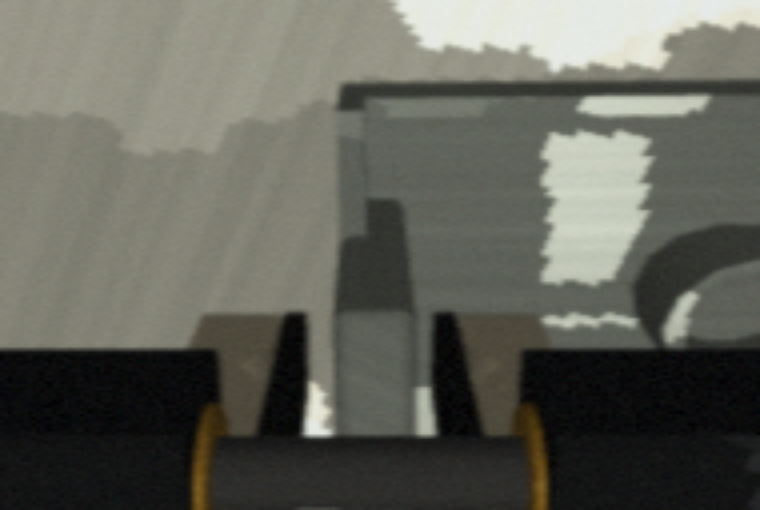

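The tab is now centred between the pads. Closing, then a gentle lift.

```bash
python3 -m inch '0 0 0 0 0 0 0;0 0 0 0 0 0 0;0 0 0 0 0 0 0;0 0 0 0 0 0 0;0 0 0 0 0 0 0;0 0 -0.004 0 0 0 0;0 0 -0.008 0 0 0 0;0 0 -0.012 0 0 0 0;0 0 -0.014 0 0 0.02 0;0 0 -0.016 0 0 0.04 0;0 0 -0.016 0 0 0.05 0;0 0 -0.014 0 0 0.05 0;0 0 -0.010 0 0 0.05 0;0 0 -0.006 0 0 0.05 0;0 0 0 0 0 0.04 0;0 0 0 0 0 0.028 0;0 0 0 0 0 0 0' 60
python3 - <<'E'
from h import *
delta([.67,.034,.126],[180,0,-90])
for c in ("side","wrist"): cv2.imwrite(f"pics/{c}6.png",r.capture(c)[:,:,::-1])
E
```

```text
time_s: 7.48
tcp_pos: [0.5514, -0.243, 0.1263]
eef_rot: [180.0, 0.0, -90.1]
contact_force: [-0.6, -0.4, -3.8]
gripper_width: 0.0101
t 7.4833 tcp [ 0.5514 -0.243   0.1263] [179.9959   0.0219 -90.0856] j [ -5.2322  18.4978 -16.3522  -0.0261 -55.1561   5.1615] F [-0.6424 -0.3592 -3.8034] w 0.01008273811215598
tool shift [-0.2771 -0.1182  0.0004]
rotvec [ 0.0001  0.0004 -0.0015]
```

View pics/side6.png

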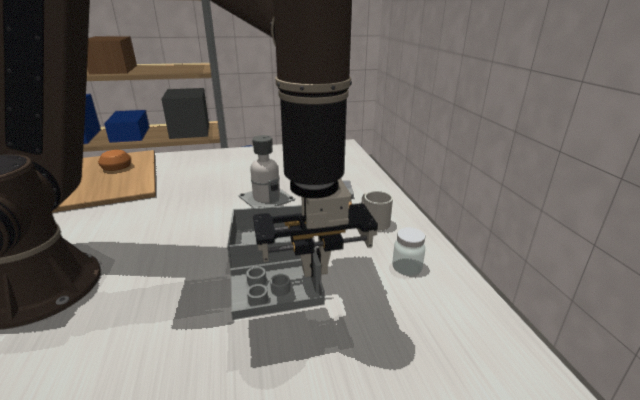

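View pics/wrist6.png

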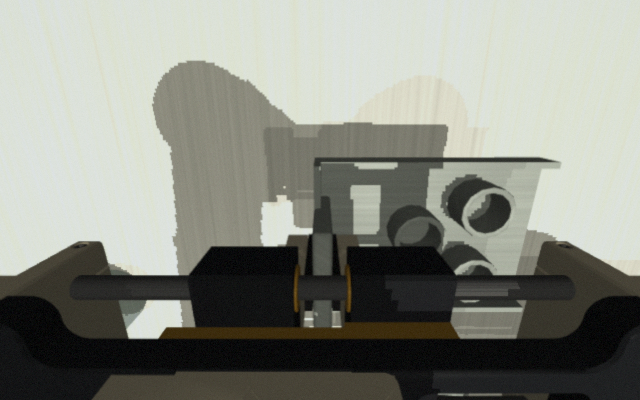

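The tray is held level with all three cutters on it, and the force reads about 4 N of load. Carrying it sideways to the pan.

```bash
python3 -m inch '-0.0055 -0.0024 0 0 0 0 0;-0.011 -0.0047 0 0 0 0 0;-0.0166 -0.0071 0 0 0 0 0;-0.0221 -0.0094 0 0 0 0 0;-0.0258 -0.011 0 0 0 0 0;-0.0276 -0.0118 0 0 0 0 0;-0.0276 -0.0118 0 0 0 0 0;-0.0276 -0.0118 0 0 0 0 0;-0.0276 -0.0118 0 0 0 0 0;-0.0258 -0.011 0 0 0 0 0;-0.0221 -0.0094 0 0 0 0 0;-0.0166 -0.0071 0 0 0 0 0;-0.011 -0.0047 0 0 0 0 0;-0.0055 -0.0024 0 0 0 0 0;-0.003 -0.0015 0 0 0 0 0;0 0 0 0 0 0 0;0 0 0 0 0 0 0'
python3 - <<'E'
from h import *
delta([.67,.034,.126],[180,0,-90])
for c in ("side","top"): cv2.imwrite(f"pics/{c}7.png",r.capture(c)[:,:,::-1])
E
```

```text
time_s: 9.0
tcp_pos: [0.6691, 0.0314, 0.126]
eef_rot: [180.0, -0.0, -90.0]
contact_force: [-0.8, -0.5, -4.0]
gripper_width: 0.0099
t 9.0 tcp [0.6691 0.0314 0.126 ] [179.9672  -0.0125 -90.0395] j [ 19.3248  24.2773  -7.3627   0.0011 -58.3952 -19.3649] F [-0.7972 -0.5083 -3.9977] w 0.009948799778633829
tool shift [-0.0026 -0.0009 -0.    ]
rotvec [ 0.0006 -0.0002 -0.0007]
```

View pics/side7.png

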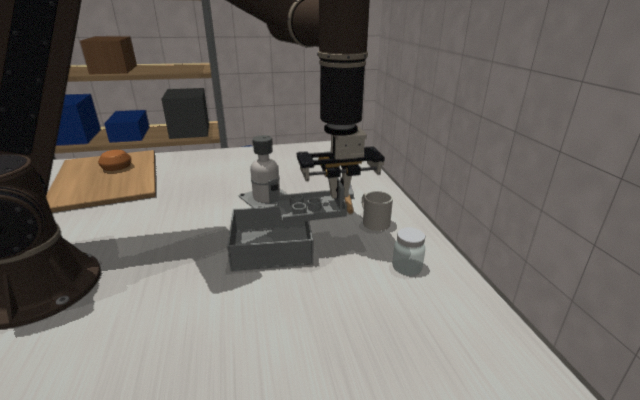

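View pics/top7.png

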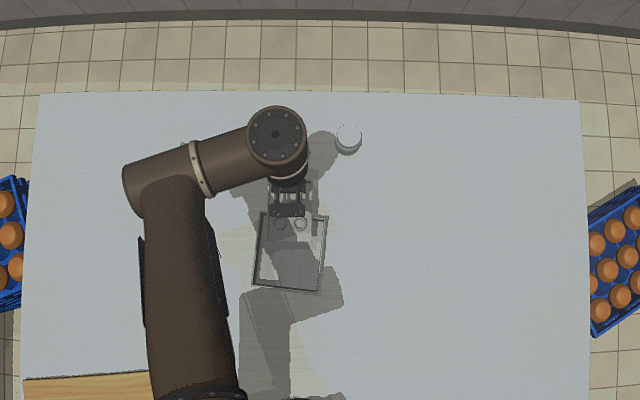

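Tray and cutters are above the pan's rear part, clear of the rim. I'll tip about the floor edge, first to 46°.

```bash
python3 -m inch '-0.001 0 0.005 0 0 0 0;-0.0015 0 0.006 0 0 0 0;0 0 0.004 0 0 0 0;0 0.0010 -0.0058 0.04 0 0 0;0 0.0016 -0.0087 0.06 0 0 0;0 0.0016 -0.0087 0.06 0 0 0;0 0.0016 -0.0087 0.06 0 0 0;0 0.0016 -0.0087 0.06 0 0 0;0 0.0027 -0.0011 0.04 0 0 0;0 0.0027 -0.0011 0.04 0 0 0;0 0.0027 -0.0011 0.04 0 0 0;0 0.0027 -0.0011 0.04 0 0 0;0 0.0010 -0.0058 0.04 0 0 0;0 0.0010 -0.0058 0.04 0 0 0;0 0.0010 -0.0058 0.04 0 0 0;0 0.0010 -0.0058 0.04 0 0 0;0 0 0 0 0 0 0;0 0 0 0 0 0 0'
python3 - <<'E'
from h import *
delta([.67,.034,.126],[180,0,-90])
for c in ("side","wrist"): cv2.imwrite(f"pics/{c}8.png",r.capture(c)[:,:,::-1])
E
```

```text
time_s: 10.6
tcp_pos: [0.665, 0.018, 0.1807]
eef_rot: [-148.8, -1.0, -91.0]
contact_force: [-0.5, -1.8, -2.7]
gripper_width: 0.0093
t 10.6 tcp [0.665  0.018  0.1807] [-148.7748   -0.9692  -90.9534] j [  8.8122   6.0257 -51.7984  76.2729  -6.0381 -84.0806] F [-0.4825 -1.8408 -2.7038] w 0.009250751633032737
tool shift [-0.0171  0.0242  0.0489]
rotvec [-0.5448 -0.021  -0.0116]
```

View pics/side8.png

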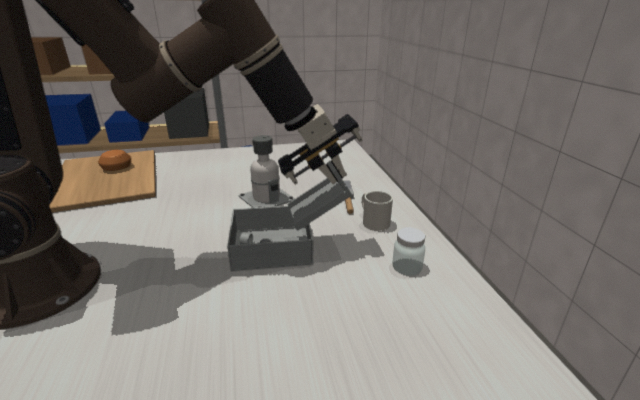

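View pics/wrist8.png

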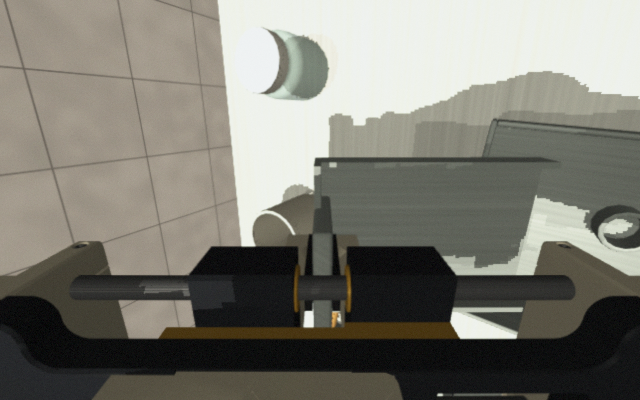

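The side view shows the cutters in the pan and an empty tray, and the load dropped by about 1.2 N, the weight of three cutters. I'll check that with the detector while the arm settles.

```bash
python3 -m inch '0 0 0 0 0 0 0;0 0 0 0 0 0 0;0 0 0 0 0 0 0'
python3 - <<'E'
from h import *
delta([.67,.034,.2],[180,0,-90])
im=r.capture("side"); print([(np.round(d["xy"],1),round(d["p"],2)) for d in r.recognise("cutter0_mid","side")])
cv2.imwrite("pics/side9.png",cv2.resize(im[150:280,220:380,::-1],None,fx=4.5,fy=4.5))
E
```

```text
time_s: 10.95
tcp_pos: [0.6656, 0.0211, 0.1807]
eef_rot: [-148.8, -0.9, -90.7]
contact_force: [-0.4, 0.1, -2.1]
gripper_width: 0.0098
t 10.95 tcp [0.6656 0.0211 0.1807] [-148.7636   -0.9292  -90.7323] j [  9.0241   6.0757 -51.7515  76.3712  -5.9974 -84.1915] F [-0.4453  0.0629 -2.0891] w 0.009844511008205912
tool shift [-0.0127 -0.0138 -0.0145]
rotvec [-0.5451 -0.0193 -0.008 ]
[]
```

View pics/side9.png

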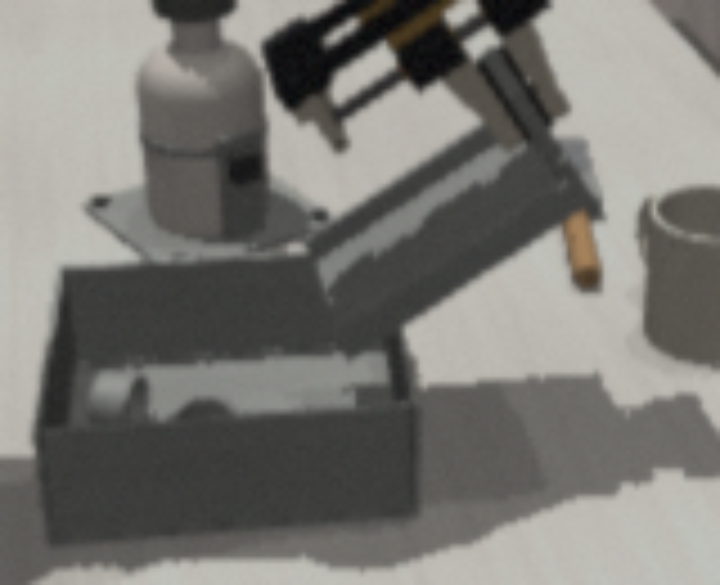

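The tray is empty. Two rings are visible in the pan, and the third is probably hidden behind the near wall, which I'll check after moving away. Raising first, then levelling.

```bash
python3 -m inch '0 -0.0021 -0.0035 0 0 0 0;0 -0.0041 -0.0069 0 0 0 0;0 -0.0041 -0.0069 0 0 0 0;0 -0.0041 -0.0069 0 0 0 0;0 -0.0041 -0.0069 -0.02 0 0 0;0 -0.0041 -0.0069 -0.03 0 0 0;0 -0.0008 0.0058 -0.04 0 0 0;0 -0.0008 0.0058 -0.04 0 0 0;0 -0.0008 0.0058 -0.04 0 0 0;0 -0.0008 0.0058 -0.04 0 0 0;0 -0.0008 0.0058 -0.04 0 0 0;0 -0.0008 0.0058 -0.04 0 0 0;0 -0.0008 0.0058 -0.04 0 0 0;0 -0.0008 0.0058 -0.04 0 0 0;0 -0.0008 0.0058 -0.04 0 0 0;0 -0.0008 0.0058 -0.04 0 0 0;0 -0.0008 0.0058 -0.04 0 0 0;0 0 0 0 0 0 0;0 0 0 0 0 0 0'
python3 - <<'E'
from h import *
delta([.55,-.243,.15],[180,0,-90])
im=r.capture("side");cv2.imwrite("pics/side10.png",im[:,:,::-1])
E
```

```text
time_s: 12.63
tcp_pos: [0.6923, 0.0201, 0.1659]
eef_rot: [-176.9, -0.9, -90.8]
contact_force: [-0.5, -0.5, -3.0]
gripper_width: 0.0097
t 12.6333 tcp [0.6923 0.0201 0.1659] [-176.8624   -0.9254  -90.7965] j [ 18.8269  22.6149  -5.3479   2.235  -59.4103 -20.6915] F [-0.4828 -0.4727 -2.9978] w 0.009655502935907162
tool shift [0.2648 0.1395 0.0126]
rotvec [-0.0546 -0.0165 -0.0135]
```

View pics/side10.png

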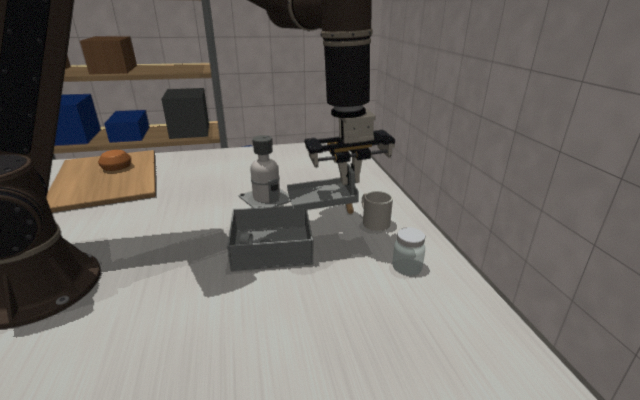

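```bash
python3 -m inch '0.009 0.0042 0 -0.0546 -0.0165 -0.0135 0;0.018 0.0083 0 0 0 0 0;0.027 0.0125 0 0 0 0 0;0.032 0.0148 0 0 0 0 0;0.032 0.0148 0 0 0 0 0;0.032 0.0148 0 0 0 0 0;0.032 0.0148 0 0 0 0 0;0.027 0.0125 0 0 0 0 0;0.024 0.0115 0 0 0 0 0;0.018 0.0083 0 0 0 0 0;0.009 0.0042 0 0 0 0 0;0.003 0.0014 0 0 0 0 0;0 0 0 0 0 0 0;0 0 0 0 0 0 0;0 0 0 0 0 0 0;0 0 0 0 0 0 0'
python3 - <<'E'
from h import *
delta([.57,-.243,.0262],[180,0,-90])
im=r.capture("top");cv2.imwrite("pics/top11.png",im[:,:,::-1])
print([(np.round(d["xy"],1),round(d["p"],2)) for d in r.recognise("cutter0_mid","top")])
cv2.imwrite("pics/top11c.png",cv2.resize(im[200:300,240:340,::-1],None,fx=5,fy=5))
im=r.capture("side");cv2.imwrite("pics/side11.png",im[:,:,::-1])
E
```

```text
time_s: 14.02
tcp_pos: [0.5705, -0.2424, 0.1671]
eef_rot: [-179.9, -0.0, -89.9]
contact_force: [0.7, 0.0, -2.8]
gripper_width: 0.0099
t 14.0167 tcp [ 0.5705 -0.2424  0.1671] [-179.9324   -0.0232  -89.9138] j [ -4.9837  17.8426 -11.3933   0.0196 -60.6947   5.0604] F [ 0.6972  0.0054 -2.757 ] w 0.009934085252415405
tool shift [0.0006 0.0006 0.1409]
rotvec [-0.0012 -0.0004  0.0015]
[(array([276.4, 274.1]), 0.32)]
```

View pics/top11c.png

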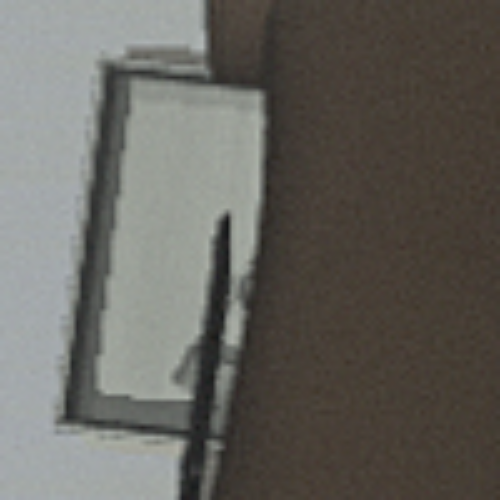

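View pics/side11.png

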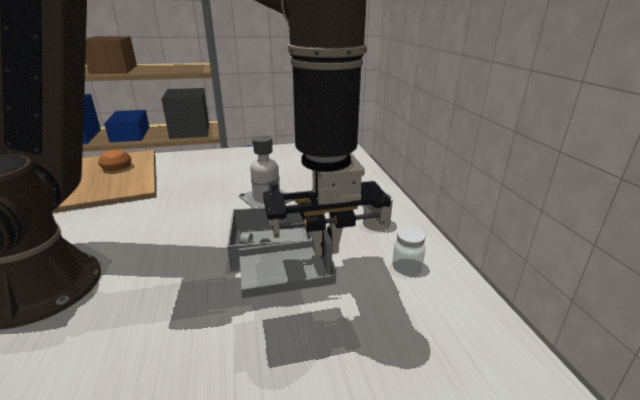

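View pics/top11.png

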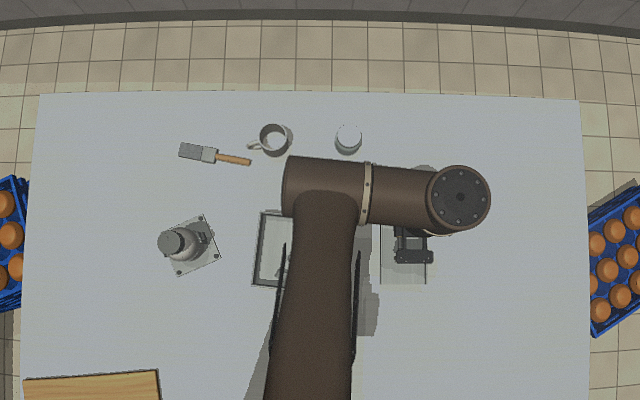

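```bash
python3 -m inch '0 0 0.01 0 0 0 0;0 0 0.025 0 0 0 0;0 0 0.025 0 0 0 0;0 0 0.025 0 0 0 0;0 0 0.022 0 0 0 0;0 0 0.012 0 0 0 0;0 0 0.008 0 0 0 0;0 0 0.005 0 0 0 0;0 0 0.003 0 0 0 0;0 0 0.002 0 0 0 0;0 0 0 0 0 0 0;0 0 0 0 0 0 0;0 0 0 0 0 0 0'
python3 - <<'E'
from h import *
delta([.57,-.243,.0262],[180,0,-90])
im=r.capture("side");cv2.imwrite("pics/side12.png",cv2.resize(im[220:370,220:380,::-1],None,fx=4,fy=4))
E
```

```text
time_s: 15.25
tcp_pos: [0.5706, -0.2435, 0.0309]
eef_rot: [-179.9, -0.0, -90.0]
contact_force: [0.3, 1.2, -2.9]
gripper_width: 0.01
t 15.25 tcp [ 0.5706 -0.2435  0.0309] [-179.8649   -0.0374  -89.977 ] j [ -5.0802  26.0182 -19.4617   0.0361 -44.3823   5.0775] F [ 0.2514  1.1605 -2.8859] w 0.009961886852048636
tool shift [-0.0005  0.0006  0.0047]
rotvec [-0.0024 -0.0007  0.0004]
```

View pics/side12.png

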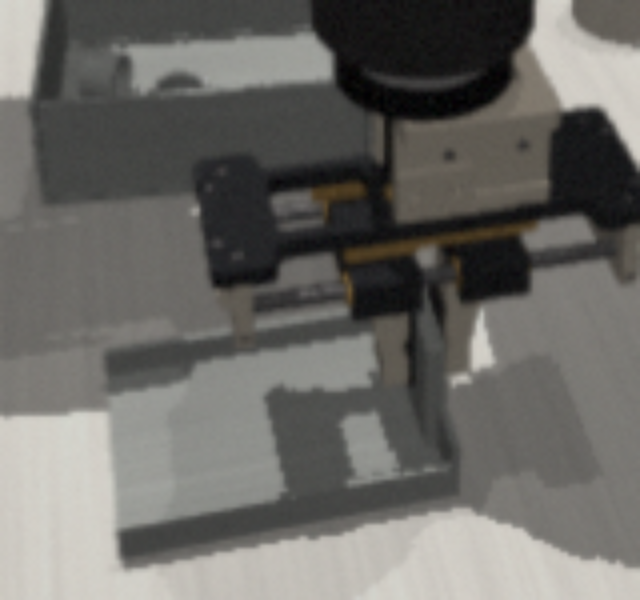

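```bash
python3 -m inch '0 0 0.002 -0.002 0 0 0;0 0 0.0015 0 0 0 0;0 0 0.001 0 0 0 0;0 0 0.0005 0 0 0 0;0 0 0 0 0 0 0;0 0 0 0 0 0 0'
python3 - <<'E'
from h import *
delta([.57,-.243,.0262],[180,0,-90])
E
```

```text
time_s: 15.8
tcp_pos: [0.5704, -0.2435, 0.0265]
eef_rot: [180.0, -0.1, -90.0]
contact_force: [-2.9, 2.0, 8.9]
gripper_width: 0.0096
t 15.8 tcp [ 0.5704 -0.2435  0.0265] [179.9894  -0.0509 -89.954 ] j [ -5.0653  26.3843 -19.5877   0.0742 -44.034    5.0579] F [-2.8988  2.0332  8.9395] w 0.009589853243685754
tool shift [-0.0005  0.0004  0.0003]
rotvec [ 0.0002 -0.0009  0.0008]
```

The tray is on the table, with about 12 N of contact. Releasing and rising.

```bash
python3 -m inch '0 0 0 0 0 0 0.22;0 0 0 0 0 0 0.22;0 0 0 0 0 0 0.22;0 0 0 0 0 0 0.22;0 0 -0.008 0 0 0 0.22;0 0 -0.016 0 0 0 0.22;0 0 -0.025 0 0 0 0.22;0 0 -0.03 0 0 0 0.3;0 0 -0.035 0 0 0 0.6;0 0 -0.035 0 0 0 1;0 0 -0.035 0 0 0 1;0 0 -0.03 0 0 0 1;0 0 -0.016 0 0 0 1;0 0 0 0 0 0 1'
python3 - <<'E'
from h import *
delta([.516,.3045,.25],[180,0,-90])
im=r.capture("side");cv2.imwrite("pics/side13.png",im[:,:,::-1])
E
```

```text
time_s: 16.97
tcp_pos: [0.5721, -0.244, 0.2608]
eef_rot: [-179.6, -0.1, -90.0]
contact_force: [0.4, 0.3, 0.8]
gripper_width: 0.0604
t 16.9667 tcp [ 0.5721 -0.244   0.2608] [-179.6142   -0.1485  -89.959 ] j [ -5.0651  14.2278  -3.7987   0.1198 -71.576    5.0692] F [0.3887 0.3015 0.8125] w 0.06041437874120725
tool shift [-0.5486  0.0558  0.009 ]
rotvec [-0.0067 -0.0026  0.0007]
```

View pics/side13.png

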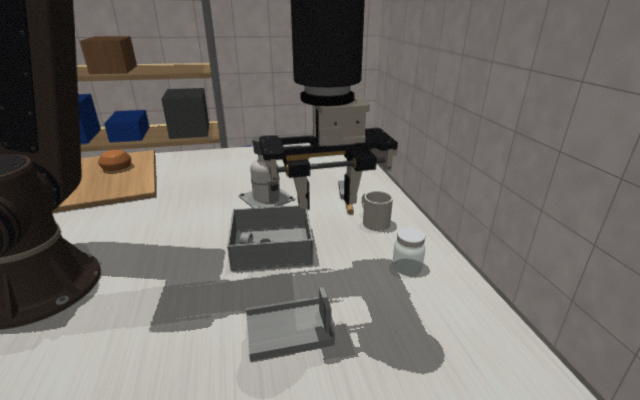

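```bash
python3 -m inch '-0.018 0.0018 -0.001 -0.0067 -0.0026 0.0007 1;-0.036 0.0037 -0.002 0 0 0 1;-0.036 0.0037 -0.003 0 0 0 1;-0.036 0.0037 -0.004 0 0 0 1;-0.036 0.0037 -0.004 0 0 0 1;-0.036 0.0037 -0.004 0 0 0 1;-0.036 0.0037 -0.004 0 0 0 1;-0.036 0.0037 -0.004 0 0 0 1;-0.036 0.0037 -0.004 0 0 0 1;-0.036 0.0037 -0.004 0 0 0 1;-0.036 0.0037 -0.004 0 0 0 1;-0.036 0.0037 -0.001 0 0 0 1;-0.036 0.0037 -0.001 0 0 0 1;-0.036 0.0037 0 0 0 0 1;-0.036 0.0037 0 0 0 0 1;-0.018 0.0018 0 0 0 0 1;-0.008 0.0008 0 0 0 0 1;0 0 0 0 0 0 1;0 0 0 0 0 0 1;0 0 0 0 0 0 1'
python3 - <<'E'
from h import *
delta([.516,.3045,.164],[180,0,-90])
p=r.camera_params("wrist")
im=r.capture("wrist").copy()
for n in("cap","cap_mid","bottle_mouth"): print([(np.round(d["xy"],1),round(d["p"],2)) for d in r.recognise(n,"wrist")])
for z in(.196,.154):
  a=np.linspace(0,6.28,24);R=.028 if z>.19 else .0265
  for q in proj(p,np.c_[.516+R*np.cos(a),.3045+R*np.sin(a),0*a+z]): cv2.circle(im,(int(round(q[0])),int(round(q[1]))),1,(255,0,0),-1)
print(proj(p,[.516,.3045,.196]))
cv2.imwrite("pics/w14.png",im[:,:,::-1])
for c in("top","side"):
  im=r.capture(c);cv2.imwrite(f"pics/{c}14.png",im[:,:,::-1])
E
```

```text
time_s: 18.68
tcp_pos: [0.5147, 0.3035, 0.2964]
eef_rot: [179.5, 0.1, -90.1]
contact_force: [-0.2, 0.3, -0.2]
gripper_width: 0.0875
t 18.6833 tcp [0.5147 0.3035 0.2964] [179.5277   0.0952 -90.0671] j [ 48.9698  11.4107  -2.6533  -0.4315 -76.1741 -48.9325] F [-0.2236  0.3057 -0.2125] w 0.08751048524440116
tool shift [-0.0008 -0.0024  0.1324]
rotvec [ 0.0082  0.0017 -0.0012]
[(array([324.1, 194.5]), 0.81)]
[(array([324.4, 196.2]), 0.74)]
[(array([322.9, 149.4]), 0.59)]
[[319.6724 199.9073]]
```

View pics/w14.png

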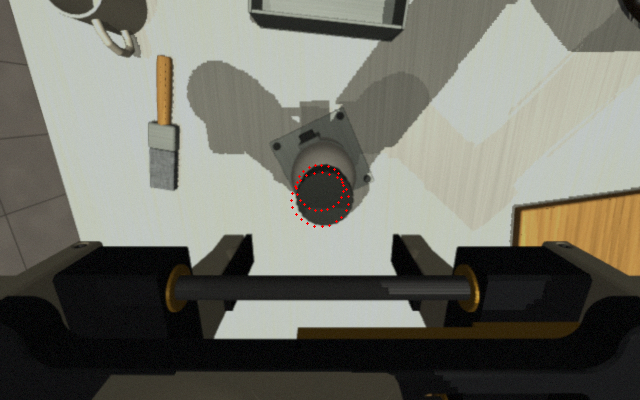

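View pics/top14.png

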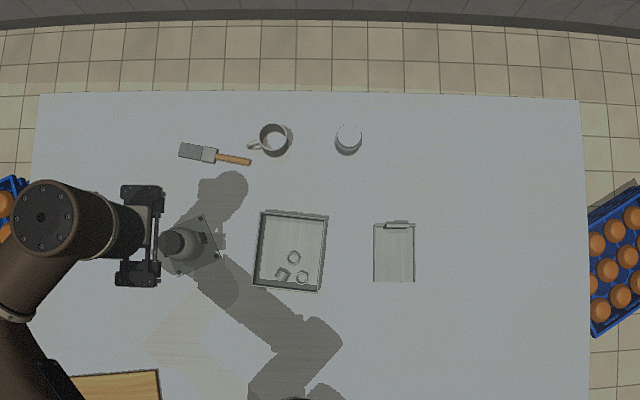

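View pics/side14.png

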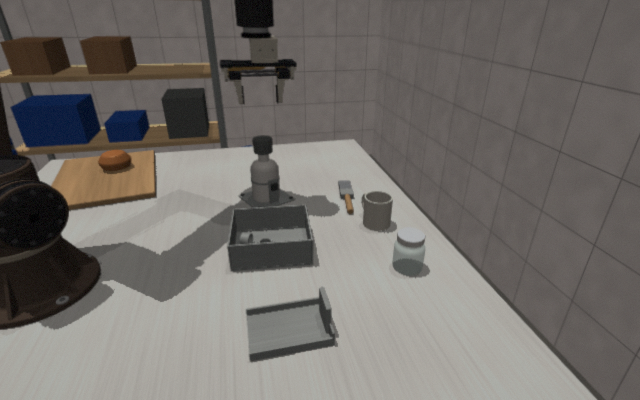

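In the top view all three cutters are inside the pan, at about (293,257), (282,274) and (302,277). The tray is empty and flat at (394,253). In the wrist view the cap sits a few pixels off my prediction, so I'll measure it with the arm settled.

```bash
python3 -m inch '0 0 0 0.006 0.001 -0.001 1;0 0 0 0 0 0 1;0 0 0 0 0 0 1;0 0 0 0 0 0 1;0 0 0 0 0 0 1'
python3 - <<'E'
from h import *
delta([.516,.3045,.164],[180,0,-90])
p=r.camera_params("wrist")
im=r.capture("wrist")
cv2.imwrite("pics/w15.png",cv2.convertScaleAbs(cv2.resize(im[140:240,270:390,::-1],None,fx=6,fy=6,interpolation=cv2.INTER_CUBIC),alpha=1.8))
print(proj(p,[[.516,.3045,.196],[.516,.3045,.168]]))
np.savez("p15.npz",R=p["R"],t=p["t"])
E
```

```text
time_s: 19.4
tcp_pos: [0.5146, 0.3047, 0.2966]
eef_rot: [179.9, 0.1, -90.0]
contact_force: [-1.0, 0.3, 0.5]
gripper_width: 0.0876
t 19.4 tcp [0.5146 0.3047 0.2966] [179.8958   0.0661 -89.9599] j [ 49.2536  11.2638  -2.9369  -0.126  -75.8173 -49.1825] F [-0.9976  0.2512  0.5064] w 0.08763056006449774
tool shift [ 0.0003 -0.0016  0.1326]
rotvec [0.0018 0.0012 0.0007]
[[320.2465 198.6707]
 [320.3512 190.4621]]
```

View pics/w15.png

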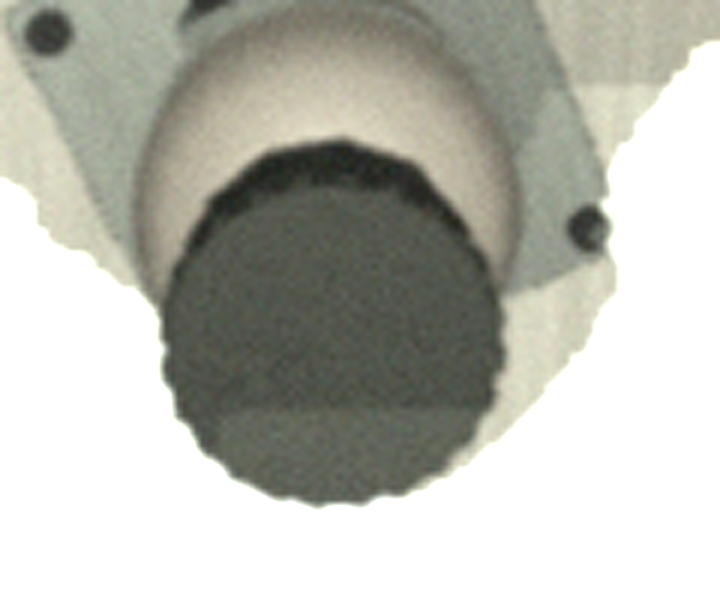

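```bash
python3 -m inch '0.001 0.003 0.01 0.0018 0.001 0.0007 1;0 0 0.02 0 0 0 1;0 0 0.02 0 0 0 1;0 0 0.015 0 0 0 1;0 0 0.007 0 0 0 1;0 0 0 0 0 0 1;0 0 0 0 0 0 1;0 0 0 0 0 0 1;0 0 0 0 0 0 1'
python3 - <<'E'
from h import *
delta([.512,.3035,.164],[180,0,-90])
p=r.camera_params("wrist")
im=r.capture("wrist")
cv2.imwrite("pics/w16.png",cv2.convertScaleAbs(cv2.resize(im[150:300,220:420,::-1],None,fx=4,fy=4,interpolation=cv2.INTER_CUBIC),alpha=1.8))
print(proj(p,[[.512,.3035,.196],[.512,.3035,.168]]))
E
```

```text
time_s: 20.2
tcp_pos: [0.5121, 0.3041, 0.2259]
eef_rot: [-179.9, 0.1, -90.0]
contact_force: [-1.0, -0.7, 0.9]
gripper_width: 0.0875
t 20.2 tcp [0.5121 0.3041 0.2259] [-179.9174    0.0816  -90.0052] j [ 49.49    13.0884  -9.8793   0.0107 -66.9166 -49.4995] F [-0.987  -0.6568  0.8767] w 0.0874849810360208
tool shift [0.0007 0.0002 0.0619]
rotvec [-0.0014  0.0014 -0.0001]
[[322.08   228.3423]
 [322.1152 214.3604]]
```

View pics/w16.png

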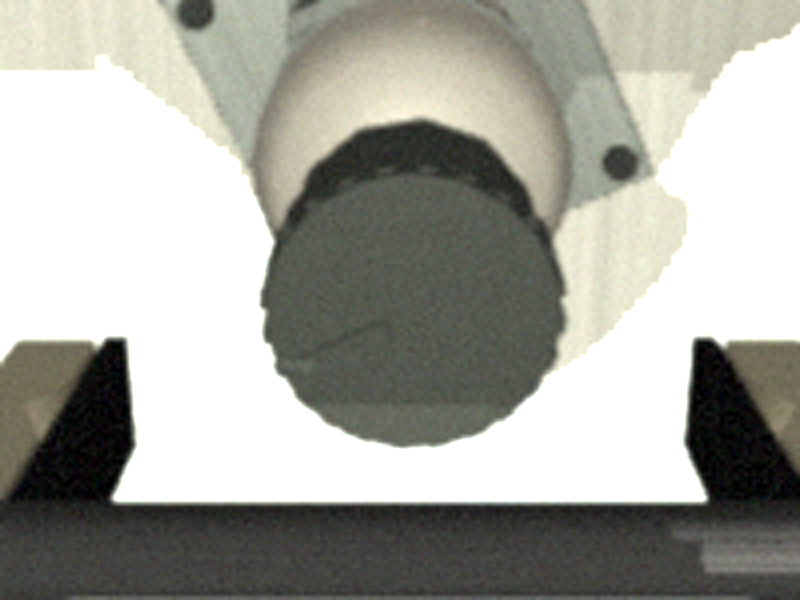

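The cap centre is at crop column 414 and the finger midline at 410, under 1 mm off. Correcting, going down and gripping.

```bash
python3 -m inch '0.0013 0.0008 0.008 -0.0014 0.0014 0 1;0 0 0.016 0 0 0 1;0 0 0.016 0 0 0 1;0 0 0.012 0 0 0 1;0 0 0.007 0 0 0 1;0 0 0.003 0 0 0 1;0 0 0 0 0 0 1;0 0 0 0 0 0 1;0 0 0 0 0 0 1;0 0 0 0 0 0 1' 50
python3 - <<'E'
from h import *
delta([.511,.3027,.164],[180,0,-90])
im=r.capture("wrist")
cv2.imwrite("pics/w17.png",cv2.convertScaleAbs(cv2.resize(im[150:300,220:420,::-1],None,fx=4,fy=4,interpolation=cv2.INTER_CUBIC),alpha=1.8))
E
```

```text
time_s: 21.08
tcp_pos: [0.5111, 0.3026, 0.1634]
eef_rot: [180.0, -0.0, -90.0]
contact_force: [-0.4, 0.4, 0.1]
gripper_width: 0.0878
t 21.0833 tcp [0.5111 0.3026 0.1634] [179.9768  -0.0174 -90.    ] j [ 49.4633  15.7692 -14.8701  -0.0073 -59.389  -49.4596] F [-0.4376  0.3672  0.0837] w 0.08784168358606162
tool shift [-0.0001  0.0001 -0.0006]
rotvec [ 0.0004 -0.0003 -0.    ]
```

View pics/w17.png

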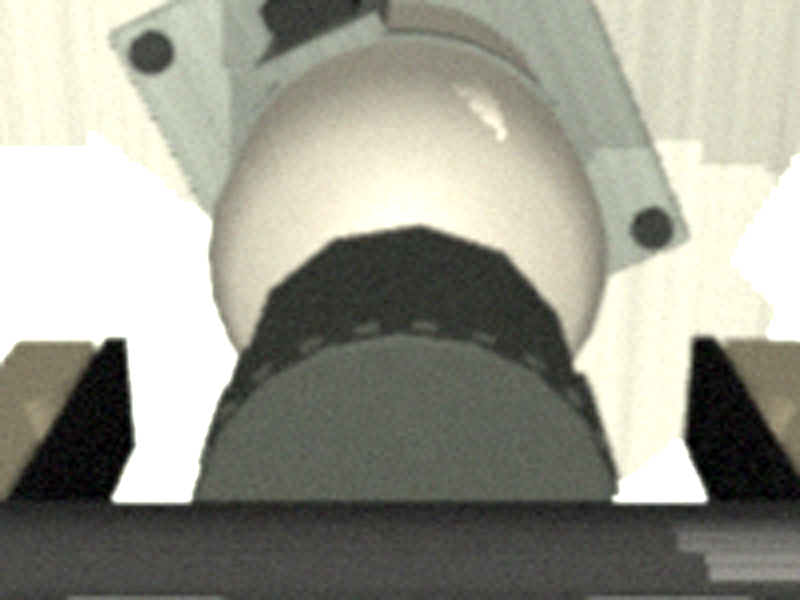

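```bash
python3 -m inch '0 0 0 0 0 0 0.55;0 0 0 0 0 0 0.3;0 0 0 0 0 0 0;0 0 0 0 0 0 0;0 0 0 0 0 0 0;0 0 0 0 0 0 0;0 0 0 0 0 0 0;0 0 0 0 0 0 0' 60
python3 - <<'E'
from h import *
delta([.511,.3027,.164],[180,0,-90])
E
```

```text
time_s: 21.8
tcp_pos: [0.5108, 0.3023, 0.1627]
eef_rot: [179.9, -0.1, -90.0]
contact_force: [-0.2, -0.4, 0.5]
gripper_width: 0.0549
t 21.8 tcp [0.5108 0.3023 0.1627] [179.9249  -0.0689 -90.009 ] j [ 49.4607  15.8135 -14.9156  -0.0143 -59.3721 -49.4624] F [-0.1608 -0.3834  0.5277] w 0.054937975945139744
tool shift [-0.0004 -0.0002 -0.0013]
rotvec [ 0.0013 -0.0012 -0.0002]
```

Gripped: the opening reads 54.9 mm and there is almost no side force. Pressing down.

```bash
python3 -m inch '0 0 0.0015 0 0 0 0;0 0 0.0015 0 0 0 0;0 0 0.0015 0 0 0 0;0 0 0.0015 0 0 0 0;0 0 0.0008 0 0 0 0;0 0 0 0 0 0 0;0 0 0 0 0 0 0;0 0 0 0 0 0 0'
python3 - <<'E'
from h import *
delta([.511,.3027,.156],[180,0,-90])
E
```

```text
time_s: 22.47
tcp_pos: [0.511, 0.3024, 0.1565]
eef_rot: [180.0, -0.0, -90.0]
contact_force: [-2.3, -0.6, 6.6]
gripper_width: 0.0546
t 22.4667 tcp [0.511  0.3024 0.1565] [179.9623  -0.05   -89.9937] j [ 49.4656  16.116  -15.3804   0.0045 -58.5661 -49.4617] F [-2.2544 -0.6313  6.6152] w 0.05463003905473139
tool shift [-0.0003 -0.      0.0005]
rotvec [ 0.0007 -0.0009  0.0001]
```

```bash
python3 -m inch '0 0 0.0006 0 0 0 0;0 0 0 0 0 0 0;0 0 0 0 0 -0.04 0;0 0 0 0 0 -0.08 0;0 0 0 0 0 -0.09 0;0 0 0 0 0 -0.09 0;0 0 0 0 0 -0.09 0'
python3 - <<'E'
from h import *
delta([.511,.3027,.156],[180,0,-90])
print(r.get_state()["moment"])
E
```

```text
time_s: 23.05
tcp_pos: [0.5118, 0.303, 0.1564]
eef_rot: [-179.9, -0.0, -67.4]
contact_force: [0.1, 0.2, 7.1]
gripper_width: 0.0551
t 23.05 tcp [0.5118 0.303  0.1564] [-179.9411   -0.0058  -67.3802] j [ 49.4631  16.144  -15.3736   0.0372 -58.4325 -26.8628] F [0.1133 0.1897 7.0786] w 0.05510400708643413
tool shift [-0.      0.0008  0.0004]
rotvec [-0.001   0.0001  0.3948]
[ 0.0719  0.0828 -0.0192]
```

```bash
python3 -m inch '0 0 0.0003 0 0 -0.08 0;0 0 0 0 0 -0.08 0;0 0 0 0 0 -0.08 0;0 0 0 0 0 -0.08 0;0 0 0 0 0 -0.08 0;0 0 0 0 0 -0.08 0;0 0 0 0 0 -0.08 0;0 0 0 0 0 -0.08 0;0 0 0 0 0 -0.08 0;0 0 0 0 0 -0.04 0;0 0 0 0 0 0 0;0 0 0 0 0 0 0;0 0 0 0 0 0 0'
python3 - <<'E'
from h import *
delta([.511,.3027,.156],[180,0,-90+66])
print(r.get_state()["moment"])
im=r.capture("wrist")
cv2.imwrite("pics/w18.png",cv2.convertScaleAbs(cv2.resize(im[100:300,170:470,::-1],None,fx=2.6,fy=2.6,interpolation=cv2.INTER_CUBIC),alpha=1.8))
E
```

```text
time_s: 24.13
tcp_pos: [0.5126, 0.3035, 0.1566]
eef_rot: [-179.9, -0.1, -24.1]
contact_force: [3.0, 0.2, 7.2]
gripper_width: 0.0548
t 24.1333 tcp [0.5126 0.3035 0.1566] [-179.8694   -0.1125  -24.0709] j [ 49.453   16.1558 -15.349    0.0832 -58.3381  16.4327] F [3.0169 0.1744 7.1923] w 0.054833264913952864
tool shift [-0.0012  0.0014  0.0006]
rotvec [-0.0023 -0.002  -0.0012]
[ 0.0636 -0.8687  0.0104]
```

View pics/w18.png

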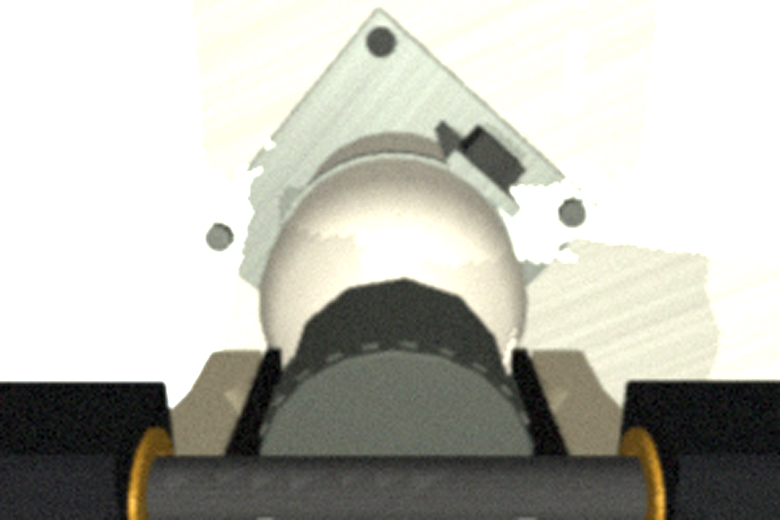

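It has turned 1.15 rad with almost no torque. Lifting straight up and watching the force.

```bash
python3 -m inch '0 0 -0.002 0 0 0 0;0 0 -0.003 0 0 0 0;0 0 -0.003 0 0 0 0;0 0 -0.003 0 0 0 0;0 0 -0.003 0 0 0 0;0 0 0 0 0 0 0'
python3 - <<'E'
from h import *
delta([.511,.3027,.2227],[180,0,-90+66])
im=r.capture("wrist")
cv2.imwrite("pics/w19.png",cv2.convertScaleAbs(cv2.resize(im[100:300,170:470,::-1],None,fx=2.6,fy=2.6,interpolation=cv2.INTER_CUBIC),alpha=1.8))
E
```

```text
time_s: 24.68
tcp_pos: [0.5122, 0.3035, 0.1698]
eef_rot: [-179.9, -0.1, -24.1]
contact_force: [5.3, 1.9, 1.1]
gripper_width: 0.0555
t 24.6833 tcp [0.5122 0.3035 0.1698] [-179.908    -0.0542  -24.1006] j [ 49.4566  15.4984 -14.3573   0.0299 -60.0407  16.428 ] F [5.2523 1.8799 1.1107] w 0.0555263508981255
tool shift [-0.0007  0.0011 -0.0529]
rotvec [-0.0016 -0.0009 -0.0018]
```

View pics/w19.png

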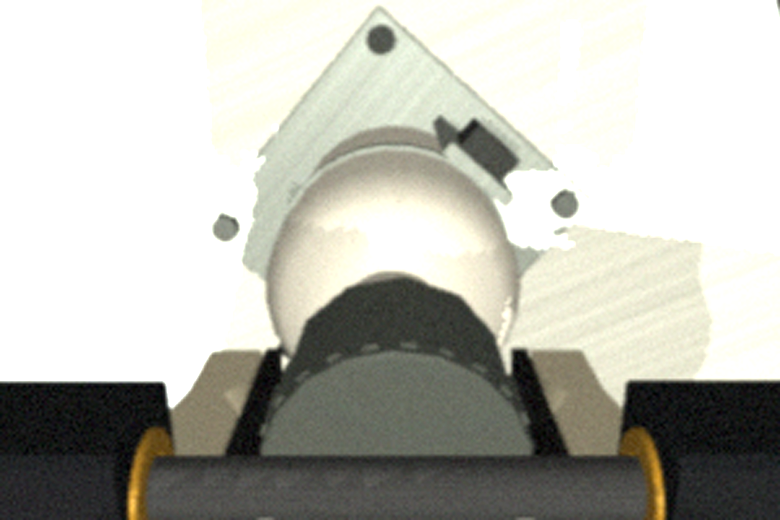

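The cap rises with the gripper, with no vertical resistance. Lifting to about 6 cm above the closed position.

```bash
python3 -m inch '0 0 -0.003 0 0 0 0;0 0 -0.005 0 0 0 0;0 0 -0.006 0 0 0 0;0 0 -0.008 0 0 0 0;0 0 -0.009 0 0 0 0;0 0 -0.009 0 0 0 0;0 0 -0.006 0 0 0 0;0 0 -0.004 0 0 0 0;0 0 -0.002 0 0 0 0;0 0 0 0 0 0 0;0 0 0 0 0 0 0;0 0 0 0 0 0 0;0 0 0 0 0 0 0;0 0 0 0 0 0 0'
python3 - <<'E'
from h import *
delta([.511,.3027,.2227],[180,0,-90+66])
for c in("side","top","wrist"):
  im=r.capture(c);cv2.imwrite(f"pics/{c}20.png",im[:,:,::-1])
  if c=="side":
    cv2.imwrite("pics/side20c.png",cv2.resize(im[60:230,190:400,::-1],None,fx=3.5,fy=3.5,interpolation=cv2.INTER_CUBIC))
  for n in("cap_mid","bottle_mouth"): print(c,n,[(np.round(d["xy"],1),round(d["p"],2)) for d in r.recognise(n,c)])
E
```

```text
time_s: 25.9
tcp_pos: [0.5107, 0.3023, 0.2206]
eef_rot: [179.9, 0.1, -24.1]
contact_force: [-0.7, 0.2, -0.9]
gripper_width: 0.0552
t 25.9 tcp [0.5107 0.3023 0.2206] [179.8689   0.0568 -24.1185] j [ 49.4605  13.2482 -10.37    -0.019  -66.5236  16.4287] F [-0.6945  0.2055 -0.8931] w 0.05515371485829761
tool shift [ 0.     -0.0005 -0.0021]
rotvec [ 0.0023  0.001  -0.0021]
side cap_mid [(array([263.3, 124. ]), 0.78)]
side bottle_mouth [(array([264.4, 181.9]), 0.79)]
top cap_mid [(array([160.3, 249.2]), 0.64)]
top bottle_mouth [(array([200.6, 237.7]), 0.8)]
wrist cap_mid [(array([320.5, 256.4]), 0.56), (array([318.3, 166.6]), 0.39)]
wrist bottle_mouth [(array([315.5, 168.9]), 0.7)]
```

View pics/side20c.png

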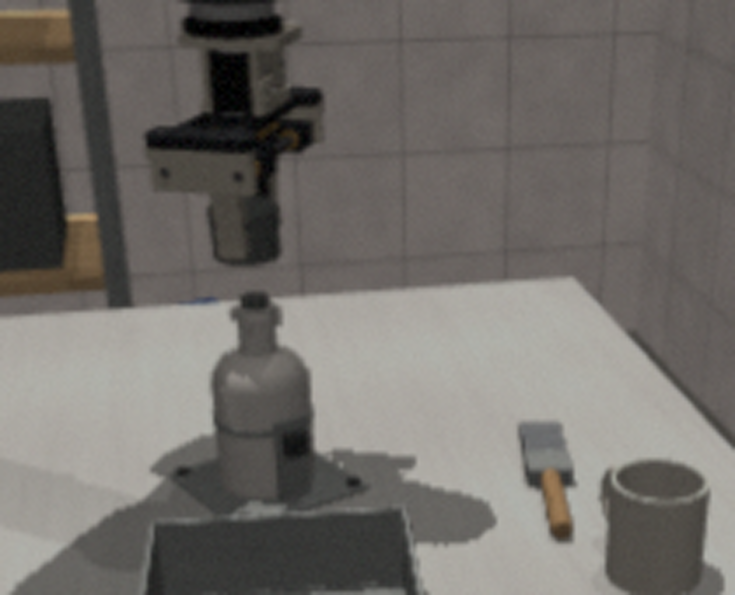

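View pics/wrist20.png

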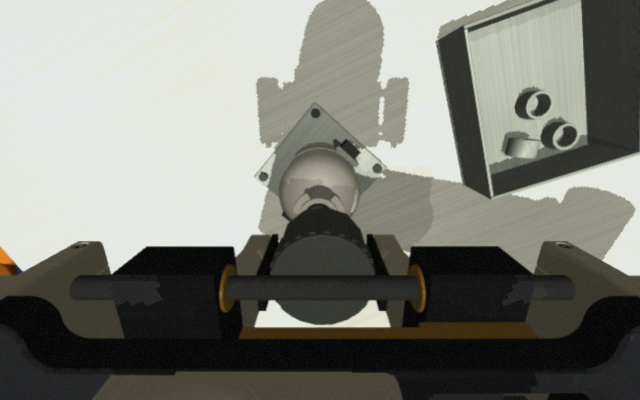

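View pics/top20.png

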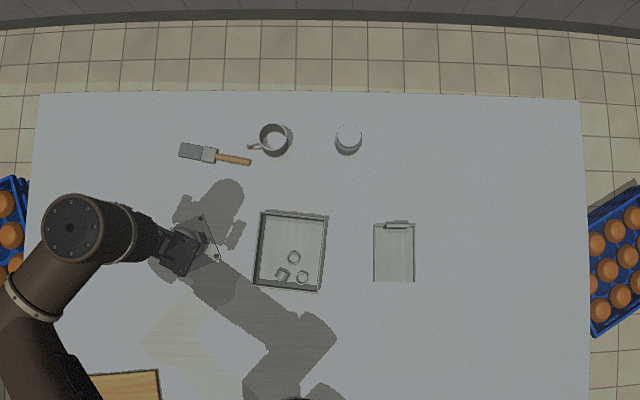

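The cap is off and level (0.1°) and directly above the mouth: the position is (0.5107, 0.3023), against (0.5108, 0.3023) when gripped. Letting it settle, then handing in.

```bash
python3 -m inch '0 0 0 0 0 0 0;0 0 0 0 0 0 0;0 0 0 0 0 0 0;0 0 0 0 0 0 0'
python3 - <<'E'
from h import *
delta([.5108,.3023,.2206],[180,0,-24])
print(r.close_job())
E
```

```text
time_s: 26.68
tcp_pos: [0.5109, 0.3024, 0.221]
eef_rot: [179.9, 0.0, -24.1]
contact_force: [0.0, 0.2, -0.2]
gripper_width: 0.0551
t 26.6833 tcp [0.5109 0.3024 0.221 ] [179.9052   0.0429 -24.1148] j [ 49.4632  13.2246 -10.349   -0.0157 -66.5295  16.4283] F [ 0.0363  0.228  -0.2303] w 0.05511282142711157
tool shift [-0.      0.0001  0.0004]
rotvec [ 0.0017  0.0008 -0.002 ]
the job is handed in; nothing more can be done
None
```

The job is done and handed in at about 26.7 s of the 67 s allowed, with the arm still holding the cap above the open bottle.

- **Cutters and tray:** I gripped the tray by its tab and tipped it over the pan. The arm reached only about 31° of the planned 46°, because a wrist joint was near its limit, but all three rings slid off. The last top and wrist pictures show all three in the upright pan (two standing, one on its side) and the empty tray flat on the table.
- **Cap:** I pressed it down about 6.3 mm (about 7 N), turned it 1.15 rad anticlockwise and lifted it straight off. There was a brief side force of about 5 N just after it came free.
- **Final hold:** The cap is level to about 0.1° and within 1 mm of where I gripped it. By the arm's height reading, its underside is about 4.4 cm above the mouth and its middle about 6.5 cm.
- **Bystanders:** The mug, jar and brush look unmoved in the pictures.
- **Disagreements:** The first top and side pictures put the bottle about 5 mm further along x than the wrist view. I followed the wrist view, and the jaws closed on the cap with almost no side force. The detector missed the cutters in the pan, so I counted them by eye.

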